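# Show a coaxial attenuator's connector to the inspection camera

### The arm

A 6-joint arm with a two-finger parallel gripper is mounted at the origin on the work surface. World frame = base frame: x ahead of the robot, y to its left, z up, the work surface at z = 0. Lengths are in m, angles in rad, forces in N, time in s.
With the tool pointing down it reaches from about 0.4 to 0.825 m from the base axis. Payload 7 kg.
Tool frame: the origin (TCP) lies at the very end of the fingers, on their centre line; the grasp point (between the pads) lies 19 mm behind it; z points along the fingers, y is the line along which they close (so a half turn about z gives the same grasp; the last joint's range is limited). The gripper opens to 88 mm and grips with 3 to 60 N. Pads are 19 mm wide; open, the fingers measure 130 mm over their backs; the gripper's body (78 mm by 193 mm) begins 47 mm behind the grasp point.
Start: joints at [-0.99, 0.359, 0.012, 0, -1.224, -0.288], TCP at [0.195, -0.646, 0.227] pointing down, gripper open.
Joint ranges: [-3.07, 3.07], [-1.43, 2.12], [-1.02, 1.25], [-3.03, 1.67], [-3.05, -0], [-3.03, 3.03]. Speed limits (rad/s): [2.39, 2.39, 3.01, 3.14, 3.14, 3.14].

### API

Orientations are given as [roll, pitch, yaw] about the fixed x, y, z axes, in that order (R = Rz(yaw) Ry(pitch) Rx(roll)).
In Python, from station import arm gives the robot as it stands.
- The arm moves only by the tool step_arm, never from a script. Its argument "rows" is a list of rows, each a list of 5 numbers: the shift along the world's x, y, z in m, then the turn about the world's z in rad, then the finger opening in m, from 0 to 0.0876. In form: [[x, y, z, spin, gripper], ...]. A call has 1 to 20 rows; each row is the pose to reach, as a shift and turn from the pose commanded when the call began; what a row does not reach only later rows make up. A row lasts 1/10 s, in which the tool goes at most 50 mm and 8.59 degrees, less where a joint would pass 70% of its speed; a pose out of reach is approached as far as the arm can. A call with a gripper value outside its range is refused whole. The fingers move at their own pace and stop on an object; "newtons" is the grip in N (left out, the last holds). Time passes only in rows, so rows that repeat a pose let the fingers close. It gives the time, the measured TCP pose, the force, the opening and the grip force at its end, in the units of the state.
- arm.get_state(): the state, without advancing time (a new reading comes with each control period).
- arm.grab_frame(name): name is "scene" or "top" or "wrist"; returns a dict with "color" (420x560x3 uint8, blue, green, red), "vfov" (degrees; the focal length in pixels is half the picture's height over the tangent of half this angle, whatever the lens; pixels are square), "cx", "cy" (the principal point, pixels), "rvec" (rotation vector, rad) and "tvec" (3), from world to camera coordinates, as OpenCV has them. Camera axes: x right, y down, z forward; pixel columns grow to the right and rows downward; lengths in m; the calibration is good to about 2 mm. A picture is of the moment at which its call begins. There is no depth.
- arm.job_done(): hands the job in; it is judged then, once.
The state is a dict: "t": time; "q": joint angles; "qd": joint speeds; "joint_efforts": joint torques, N m; "eef_pos": TCP position; "ee_rot": TCP orientation; "force": force on the tool from outside, world axes, zero at the start; "moment": the same for the moment, N m; "width": finger opening in m; "gripper_force": force on a finger pad.
Only numpy, scipy, OpenCV 4.12 (cv2) and the standard library are available. Lean on these libraries where they do the work, as an engineer would, in place of code of your own. Each camera call takes 0.05 s, during which the arm holds its last target. There are 200 camera calls.

### The job

Before it goes on the analyser, the male connector of the finned attenuator has to be checked for damage: lift the attenuator out of its tray by its finned body and hold it in the air in front of the inspection camera, with the male end (the hexagon nut) looking squarely into the tilted lens, centred on the lens axis and 70 mm from the front of the lens. Do not touch the camera or its stand, and leave the other parts in the tray and the things on the bench where they are. Finish while holding the attenuator there, steady: do not put it down or let it go.

Things in the scene. Friction and masses are not known exactly. Their poses are not given: they have to be found in the camera images.
- attenuator: Finned coaxial attenuator, aluminium and steel, 0.15-0.3 kg, 114 mm long: round finned body 36 mm dia, 76 mm long; at one end a male connector with hexagon nut (20 mm wide, 20 mm long), at the other a threaded jack (16 mm dia, 18 mm long). Lies level and loose in one of the tray's grooves. Origin on its axis, mid-body, 43 mm above the bench at the start; x axis out of the male end; roll arbitrary.
- male_face (a point): Centre of the front face of the attenuator's male connector, on its axis 58 mm from the body's origin; same axes as the attenuator.
- cam_focus (a point): Point in the air where the male face belongs: on the lens axis, 70 mm in front of the lens, 200 mm above the bench. Its x axis runs along the lens axis from this point into the lens, 30 degrees up from level; y is level. The lens has a lamp ring 60 mm in diameter around it.
- cam_stand: Inspection camera on a column stand, fixed: grey base 220 x 180 x 15 mm, column 360 mm high at the back, white camera with lamp ring and lens, 126 mm long, looking forward and 30 degrees down. Origin: centre of the base's underside; x points to the back, the camera looks to -x. The front of the lens is 75 mm in front of the origin and 235 mm up.
- tray: Grey tray, fixed, 156 mm (x) by 268 mm (y), rim 40 mm high. Two black inserts 38 mm high carry three parts by the ends of their bodies in V grooves at y = -80, 0, 80 mm; parts lie along the tray's x axis, male ends to +x. Between the inserts is a clear finger channel, 28 mm either side of the middle in x, floor 8 mm above the bench. Origin: centre of the underside.
- load: Bystander: coaxial termination lying in another groove of the tray, smooth steel body 25 mm in diameter, 90 mm long, a hexagon nut at one end and closed at the other. Origin on its axis; x axis out of the nut.
- filter: Bystander: slim coaxial filter lying in the remaining groove, smooth steel tube 18 mm in diameter, 124 mm long over its connectors. Origin on its axis, mid-length of the tube; x axis out of the nut end.
- wrench: Bystander: steel open-ended spanner 140 mm long lying on the bench.
- mouse: Bystander: black computer mouse, 110 x 62 mm, 36 mm high, on the bench.
There are look-alikes about, which are no part of the job. What is shaped like the attenuator but green is not meant.

How it is judged:
By the outcome, as a careful person would: the job done as asked, in the order asked, and still so for the second after the job is handed in, while the arm keeps its last pose, push and grip.
It also fails if it takes over 32 s, if anything falls off the work surface, if the arm or the gripper's body presses on something with over 40 N, if the wrist force passes 120 N, or if a joint passes its speed limit or range.

## Working session

There is one attempt and no reset: what is moved stays moved. The work goes in short steps, Python scripts to look and compute and a tool call to move; the robot and the scene stay as the last step left them, time stands still between calls to the robot, and variables do not carry over. Pictures are saved under pics/ and viewed, at most 10 in all, crops included, and the job is handed in when it is done.

Besides the shell and the picture viewer there is one more tool, called after ">>>" by a JSON object that holds its "name" and its "arguments", one argument or row to a line. step_arm: Moves the arm, as the interface text tells. Its arguments: {"type":"object","properties":{"rows":{"type":"array"},"newtons":{"type":"number"}},"required":["rows"]}

```bash
mkdir -p pics; ls; cat > h.py <<'E'
import numpy as np, cv2, json
from station import arm
def grab(n,fn):
    f=arm.grab_frame(n); cv2.imwrite(f'pics/{fn}.png',f['color'])
    np.savez(f'pics/{fn}.npz',**{k:np.array(v) for k,v in f.items()}); return f
def load(fn): return np.load(f'pics/{fn}.npz')
def K(f):
    h=f['color'].shape[0]; fl=h/2/np.tan(np.radians(float(f['vfov']))/2)
    return np.array([[fl,0,float(f['cx'])],[0,fl,float(f['cy'])],[0,0,1]])
def ray(f,u,v):
    R=cv2.Rodrigues(np.array(f['rvec'],float))[0]; t=np.array(f['tvec'],float).ravel()
    return -R.T@t, R.T@np.linalg.solve(K(f),[u,v,1.])
def onz(f,u,v,z):
    c,d=ray(f,u,v); return c+d*(z-c[2])/d[2]
def proj(f,P):
    return cv2.projectPoints(np.array(P,float).reshape(-1,3),np.array(f['rvec'],float),np.array(f['tvec'],float),K(f),None)[0].reshape(-1,2)
def tri(fs,uvs):
    A=np.zeros((3,3));b=np.zeros(3)
    for f,(u,v) in zip(fs,uvs):
        c,d=ray(f,u,v); d/=np.linalg.norm(d); M=np.eye(3)-np.outer(d,d); A+=M;b+=M@c
    return np.linalg.solve(A,b)
E
python3 - <<'E'
from h import *
a=grab('scene','s0')['color'];b=grab('top','t0')['color']
for n in('s0','t0'):
    f=load(n); print(n,K(f)[0,0],ray(f,280,210))
s=arm.get_state();print(s['eef_pos'],s['ee_rot'],s['t'],s['width'])
E
```

```text
pics
s0 401.13179427987177 (array([1.30389256, 0.06376166, 0.75252422]), array([-0.76005487, -0.09857424, -0.64236563]))
t0 524.1661817475642 (array([ 0.40006078, -0.0326441 ,  1.38023567]), array([ 0.15657757,  0.00166731, -0.98773183]))
[ 0.19470602 -0.64586817  0.22575434] [ 3.14014634e+00 -1.30713456e-04 -2.84884611e+00] 0.1 0.08772836160232786
```

View pics/s0.png

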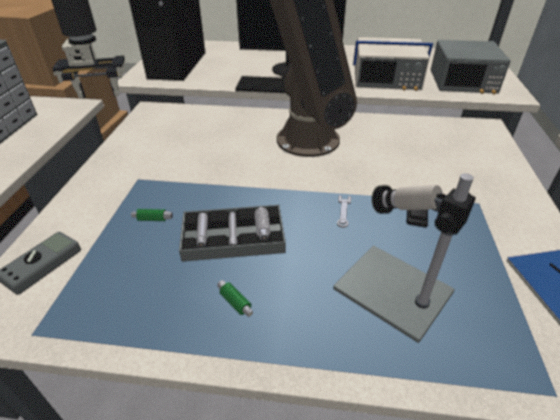

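View pics/t0.png

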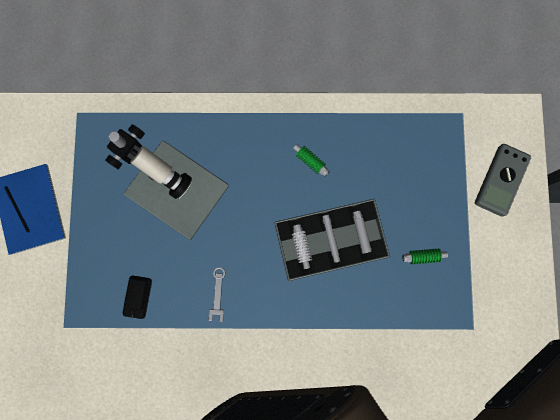

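```bash
python3 - <<'E'
import cv2,numpy as np
a=cv2.imread('pics/t0.png')
r=lambda x0,y0,w,h,k:cv2.resize(a[y0:y0+h,x0:x0+w],None,fx=k,fy=k,interpolation=cv2.INTER_CUBIC)
c=np.hstack([r(270,195,130,100,3)[:, :390],r(100,115,136,100,3)[:, :408]])
c=np.zeros((600,798,3),np.uint8)
c[:550,:400]=r(272,195,80,110,5)
c[:560,400:796]=r(100,115,99,140,4)
cv2.imwrite('pics/c1.png',c)
E
```

```text
(no output)
```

View pics/c1.png

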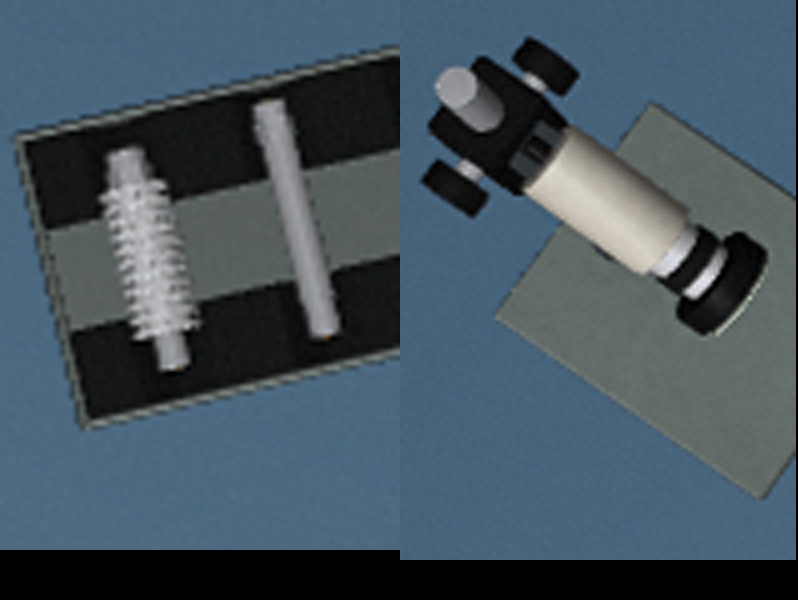

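```bash
python3 - <<'E'
from h import *
f=load('t0')
T=np.array([onz(f,*p,.040)[:2] for p in [(275.6,222),(375,199),(388.5,256.5),(289,280.6)]]);print('tray',T,T.mean(0))
B=np.array([onz(f,*p,.015)[:2] for p in [(162.5,140.5),(124.2,194.2),(190.7,239.2),(228.5,184.5)]]);print('base',B)
def ang(d):return np.degrees(np.arctan2(d[1],d[0]))
print('tray x', ang(T[0]-T[3]),ang(T[1]-T[2]),'y',ang(T[0]-T[1]),ang(T[3]-T[2]), [np.linalg.norm(T[i]-T[i-1]) for i in range(4)])
c=B.mean(0);print('base c',c,'x',ang(B[1]-B[2]),ang(B[0]-B[3]),'y',ang(B[1]-B[0])+90,[np.linalg.norm(B[i]-B[i-1]) for i in range(4)])
a=onz(f,297.4,225,.043);b=onz(f,306.4,268.6,.043);print('att',a,b,ang(a-b),np.linalg.norm(a-b))
s=arm.get_state();print(s['ee_rot'])
E
```

```text
tray [[ 0.58114108 -0.01912523]
 [ 0.64209388 -0.27669472]
 [ 0.49316156 -0.30761001]
 [ 0.43119117 -0.05377341]] [ 0.53689692 -0.16430084]
base [[0.80513146 0.28673874]
 [0.65777402 0.38324207]
 [0.53842612 0.20322203]
 [0.68471256 0.10674099]]
tray x 13.010704881850987 11.72688650364249 y 103.31389506311565 103.71953436659052 [np.float64(0.1539008450651776), np.float64(0.26468336141687543), np.float64(0.15210717337070198), np.float64(0.26129169234696)]
base c [0.67151104 0.24498596] x 56.456812439472365 56.21738871578348 y 236.77949744822556 [np.float64(0.21656384812416307), np.float64(0.1761451343850058), np.float64(0.21598873864636803), np.float64(0.17523788162440437)]
att [ 0.57311727 -0.07524759  0.043     ] [ 0.46153779 -0.09790004  0.043     ] 11.476009946908473 0.11385566828482789
[ 3.14014634e+00 -1.30713456e-04 -2.84884611e+00]
```

>>> {"name": "step_arm", "arguments": {
  "rows": [
    [0.321,0.559,-0.08,-0.065,0.052],
    [0.321,0.559,-0.08,-0.065,0.052],
    [0.321,0.559,-0.08,-0.065,0.052],
    [0.321,0.559,-0.08,-0.065,0.052],
    [0.321,0.559,-0.08,-0.065,0.052],
    [0.321,0.559,-0.08,-0.065,0.052],
    [0.321,0.559,-0.08,-0.065,0.052],
    [0.321,0.559,-0.08,-0.065,0.052],
    [0.321,0.559,-0.08,-0.065,0.052],
    [0.321,0.559,-0.08,-0.065,0.052],
    [0.321,0.559,-0.08,-0.065,0.052],
    [0.321,0.559,-0.08,-0.065,0.052],
    [0.321,0.559,-0.08,-0.065,0.052],
    [0.321,0.559,-0.08,-0.065,0.052],
    [0.321,0.559,-0.08,-0.065,0.052],
    [0.321,0.559,-0.08,-0.065,0.052],
    [0.321,0.559,-0.08,-0.065,0.052]
  ]
}}

```text
t: 1.8
eef_pos: [0.5152, -0.0883, 0.1467]
ee_rot: [3.142, 0.0, -2.915]
force: [-0.5, -0.7, 0.6]
width: 0.0524
gripper_force: 0.0
```

```bash
python3 - <<'E'
from h import *
f=grab('wrist','w1');s=arm.get_state();print(s['t'],s['eef_pos'],s['ee_rot'],s['q'],s['width'],s['force'])
print(K(f)[0,0],ray(f,280,210))
E
```

```text
1.85 [ 0.51530768 -0.08829372  0.14676022] [ 3.14157598e+00  1.88703767e-04 -2.91544044e+00] [ 2.05920123e-01  1.78218683e-01 -4.33057660e-01 -2.50198839e-05
 -9.59331656e-01 -1.55054988e+00] 0.05203913570022727 [-1.1408013   0.40265356 -0.80358881]
349.28745612598465 (array([ 0.44615705, -0.10409779,  0.30478021]), array([ 0.25252143,  0.06903907, -0.96518764]))
```

View pics/w1.png

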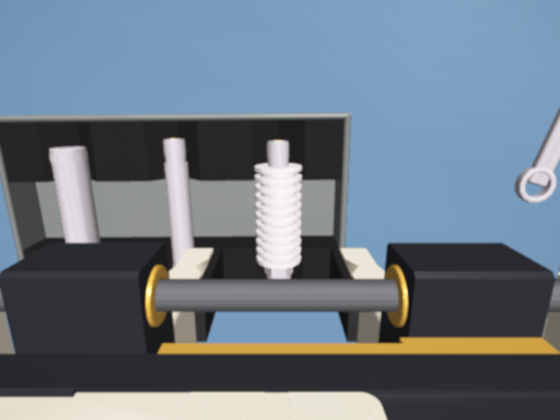

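```bash
python3 - <<'E'
from h import *
f=load('w1')
a=onz(f,278,141,.051); print('jack tip top',a)   # top edge of jack end (r 8)
b=onz(f,278,163,.061); print('body end top',b)
c=onz(f,280,210,.061); print('mid body top',c)
for u in(-3.035+np.pi*0,): pass
d=np.array([np.cos(np.radians(13)),np.sin(np.radians(13)),0])
for O in ([.516,-.087,.043],):
    O=np.array(O);print(proj(f,[O-56*d/1000+[0,0,.008],O-38*d/1000+[0,0,.018],O+38*d/1000+[0,0,.018],O+[0,0,.018]]))
# tray corner +y,-x at rim
print('rim corner',onz(f,349,116,.04),onz(f,5,119,.04))
E
```

```text
jack tip top [ 0.4631562  -0.09894511  0.051     ]
body end top [ 0.47717824 -0.09574131  0.061     ]
mid body top [ 0.50993711 -0.0866604   0.061     ]
[[277.65411076 138.3974333 ]
 [277.68880512 165.56801966]
 [277.61535969 265.94133151]
 [277.65063211 217.73671168]]
rim corner [ 0.43471512 -0.05217214  0.04      ] [ 0.49341022 -0.29735219  0.04      ]
```

>>> {"name": "step_arm", "arguments": {
  "rows": [
    [0.001,0.001,-0.04,0,0.052],
    [0.001,0.001,-0.08,0,0.052],
    [0.001,0.001,-0.105,0,0.052],
    [0.001,0.001,-0.122,0,0.052],
    [0.001,0.001,-0.122,0,0.052],
    [0.001,0.001,-0.122,0,0.03],
    [0.001,0.001,-0.122,0,0.02],
    [0.001,0.001,-0.122,0,0.02],
    [0.001,0.001,-0.122,0,0.02],
    [0.001,0.001,-0.122,0,0.02],
    [0.001,0.001,-0.122,0,0.02]
  ],
  "newtons": 30
}}

```text
t: 2.95
eef_pos: [0.5176, -0.0863, 0.0258]
ee_rot: [-3.141, 0.002, -2.913]
force: [-0.8, -2.1, 6.7]
width: 0.0349
gripper_force: 30.0
```

>>> {"name": "step_arm", "arguments": {
  "rows": [
    [0,0,0.03,0,0.02],
    [0,0,0.06,0,0.02],
    [0,0,0.08,0,0.02],
    [-0.03,-0.04,0.08,0,0.02],
    [-0.06,-0.08,0.08,0,0.02],
    [-0.081,-0.12,0.08,0,0.02],
    [-0.081,-0.137,0.08,0,0.02],
    [-0.081,-0.137,0.06,0,0.02],
    [-0.081,-0.137,0.05,0,0.02],
    [-0.081,-0.137,0.05,0,0.02],
    [-0.081,-0.137,0.05,0,0.02]
  ]
}}

```text
t: 4.05
eef_pos: [0.4358, -0.2229, 0.0746]
ee_rot: [3.141, -0.001, -2.913]
force: [0.6, 1.1, -1.8]
width: 0.035
gripper_force: 30.0
```

```bash
python3 - <<'E'
from h import *
f=grab('scene','s2');g=grab('top','t2');w=grab('wrist','w2');s=arm.get_state();print(s['t'],s['eef_pos'],s['ee_rot'],s['width'],s['force'],s['moment'])
P=proj(f,s['eef_pos'])[0].astype(int);Q=proj(g,s['eef_pos'])[0].astype(int);print(P,Q)
def cr(im,c,k,w,h):
    x=max(0,min(560-w//k,c[0]-w//2//k));y=max(0,min(420-h//k,c[1]-h//2//k));print(x,y);return cv2.resize(im[y:y+h//k,x:x+w//k],(w,h),interpolation=cv2.INTER_CUBIC)
c=np.hstack([cr(f['color'],P,4,400,400),cr(g['color'],Q,4,400,400)])
cv2.imwrite('pics/c2.png',c)
E
```

```text
4.2 [ 0.43642286 -0.22289055  0.07513493] [-3.14125879e+00  8.48315386e-04 -2.91278808e+00] 0.035022884407528085 [-0.31243408 -0.90172851 -1.59755733] [-0.0223768  -0.05541191  0.04137356]
[218 190] [357 278]
168 140
307 228
```

View pics/c2.png

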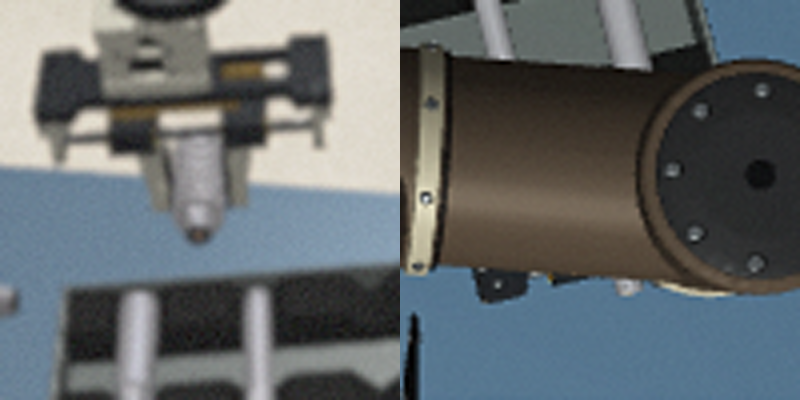

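```bash
cat >> h.py <<'E'
def att(s,pitch,off=0.,yaw=None,dz=0.019):
    """part points given state: grip at body coordinate off; pitch up (deg)"""
    yaw=s['ee_rot'][2]+np.pi if yaw is None else yaw
    p=np.radians(pitch); d=np.array([np.cos(yaw)*np.cos(p),np.sin(yaw)*np.cos(p),np.sin(p)])
    G=np.array(s['eef_pos'])+[0,0,dz]; O=G-off*d
    return O,d,O+.058*d,O-.056*d
E
python3 - <<'E'
from h import *
s=arm.get_state();f=load('s2');g=load('t2')
for p in(-20,-10,0,10): 
    O,d,m,j=att(s,p); print(p,proj(f,[m,O]).round(1).tolist(),proj(g,[m,j]).round(1).tolist())
E
```

```text
-20 [[218.0, 202.5], [217.4, 184.7]] [[352.3, 256.9], [365.4, 299.6]]
-10 [[217.6, 200.3], [217.4, 184.7]] [[352.5, 255.6], [365.1, 300.6]]
0 [[217.1, 197.5], [217.4, 184.7]] [[353.0, 254.9], [364.5, 300.9]]
10 [[216.7, 194.3], [217.4, 184.7]] [[353.7, 255.0], [363.8, 300.5]]
```

>>> {"name": "step_arm", "arguments": {
  "rows": [
    [0,0,-0.02,0,0.02],
    [0,0,-0.033,0,0.02],
    [0,0,-0.037,0,0.02],
    [0,0,-0.04,0,0.02],
    [0,0,-0.043,0,0.02],
    [0,0,-0.046,0,0.02],
    [0,0,-0.049,0,0.02],
    [0,0,-0.051,0,0.02],
    [0,0,-0.053,0,0.02],
    [0,0,-0.053,0,0.02]
  ],
  "newtons": 25
}}

```text
t: 5.2
eef_pos: [0.435, -0.2233, 0.0218]
ee_rot: [3.141, -0.001, -2.914]
force: [-4.7, -0.6, 2.3]
width: 0.0354
gripper_force: 25.0
```

```bash
python3 - <<'E'
from h import *
f=grab('scene','s3');w=grab('wrist','w3');s=arm.get_state();print(s['t'],s['eef_pos'],s['ee_rot'],s['width'],s['force'],s['moment'])
for p in(0,10,20,30,40):
    O,d,m,j=att(s,p,dz=.0172);print(p,proj(f,[m,O]).round(1).tolist(),proj(w,[j]).round(1).tolist())
c=np.hstack([cv2.resize(f['color'][140:240,168:268],(400,400),interpolation=cv2.INTER_CUBIC),cv2.resize(w['color'][:400,80:480],(400,400))])
cv2.imwrite('pics/c3.png',c)
E
```

```text
5.3 [ 0.43498594 -0.22333487  0.02194555] [ 3.14130699e+00 -1.04524020e-03 -2.91401616e+00] 0.03538426515474113 [-4.94112163 -0.89956363  1.96614343] [-0.38592532  1.65897694  0.01230018]
0 [[219.2, 212.9], [219.5, 199.9]] [[276.2, 153.7]]
10 [[218.9, 209.9], [219.5, 199.9]] [[276.2, 153.3]]
20 [[218.5, 206.6], [219.5, 199.9]] [[276.2, 156.8]]
30 [[218.2, 203.0], [219.5, 199.9]] [[276.2, 163.3]]
40 [[217.9, 199.3], [219.5, 199.9]] [[276.2, 172.2]]
```

View pics/c3.png

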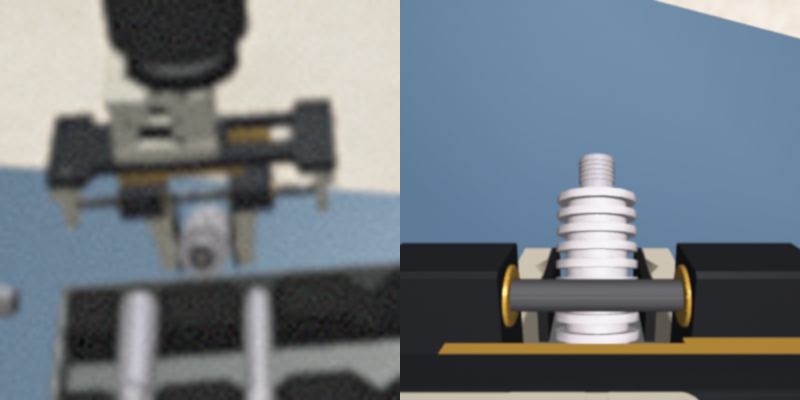

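>>> {"name": "step_arm", "arguments": {
  "rows": [
    [0,0,0.01,0,0.02],
    [0,0,0.03,0,0.02],
    [0,0,0.06,0,0.02],
    [0,0,0.09,0,0.02],
    [0.015,0.04,0.102,0.1,0.02],
    [0.03,0.08,0.102,0.2,0.02],
    [0.045,0.12,0.102,0.3,0.02],
    [0.06,0.16,0.102,0.4,0.02],
    [0.075,0.2,0.102,0.5,0.02],
    [0.09,0.24,0.102,0.6,0.02],
    [0.105,0.27,0.102,0.7,0.02],
    [0.105,0.27,0.102,0.76,0.02],
    [0.105,0.27,0.102,0.76,0.02],
    [0.105,0.27,0.102,0.76,0.02],
    [0.105,0.27,0.102,0.76,0.02]
  ],
  "newtons": 50
}}

```text
t: 6.8
eef_pos: [0.5407, 0.0463, 0.1241]
ee_rot: [-3.141, 0.001, -2.156]
force: [-0.5, -0.2, -2.4]
width: 0.0352
gripper_force: 50.0
```

```bash
python3 - <<'E'
from h import *
f=grab('scene','s4');w=grab('wrist','w4');t=grab('top','t4');s=arm.get_state();print(s['t'],s['eef_pos'],s['ee_rot'],s['width'],s['force'],s['moment'])
for p in(20,25,30,35):
    O,d,m,j=att(s,p,dz=.0172);print(p,proj(f,[m,O]).round(1).tolist(),proj(w,[j]).round(1).tolist(),proj(t,[m]).round(1).tolist())
P=proj(f,m)[0].astype(int);x,y=P[0]-50,P[1]-60;print(x,y)
Q=proj(t,m)[0].astype(int);X,Y=Q[0]-60,Q[1]-60;print(X,Y)
r=lambda im,x,y,n,k:cv2.resize(im[y:y+n,x:x+n],(n*k,n*k),interpolation=cv2.INTER_CUBIC)
c=np.zeros((400,800,3),np.uint8);c[:,:400]=r(f['color'],x,y,100,4);c[:360,400:760]=r(t['color'],X,Y,120,3)
cv2.imwrite('pics/c4.png',c)
E
```

```text
6.95 [0.54072486 0.04616298 0.12383665] [-3.14139739e+00  3.68217413e-04 -2.15540584e+00] 0.035134743725066545 [-0.20839732 -0.18941082 -2.21584296] [0.04171626 0.0139011  0.00747195]
20 [[332.3, 204.7], [313.2, 201.9]] [[276.5, 156.9]] [[228.0, 219.3]]
25 [[331.8, 202.8], [313.2, 201.9]] [[276.5, 159.8]] [[228.5, 219.5]]
30 [[331.1, 200.9], [313.2, 201.9]] [[276.5, 163.3]] [[229.1, 219.8]]
35 [[330.3, 199.0], [313.2, 201.9]] [[276.5, 167.5]] [[229.9, 220.2]]
280 138
169 160
```

View pics/c4.png

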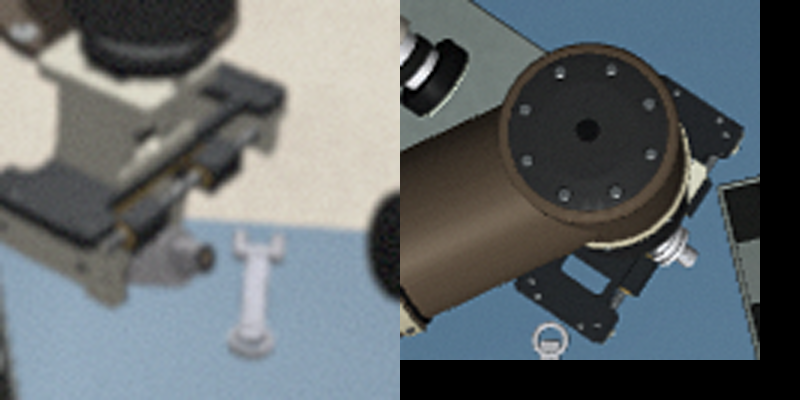

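```bash
python3 - <<'E'
from h import *
w=load('w4');s0=load('s0');t0=load('t0');s=arm.get_state()
for p in(20,25,30,35):
    O,d,m,j=att(s,p,dz=.0172);n=np.cross(d,[0,0,1]);n/=np.linalg.norm(n);up=np.cross(n,d)
    q=lambda x,r:O+x*d+r*up
    print(p,'jack top,bot, bodyrear top,bot:',proj(w,[q(-.056,.008),q(-.056,-.008),q(-.038,.018)]).round(1).tolist())
yw=np.radians(56.5);h=np.array([np.cos(yw),np.sin(yw),0]);C=np.array([.6715,.245,0])
L=C-.075*h+[0,0,.235];a=h*np.cos(np.pi/6)+[0,0,.5];n=np.cross(a,[0,0,1]);n/=np.linalg.norm(n);up=np.cross(n,a)
for nm,f,g in(('s0',s0,.030),('t0',t0,.030)):
    print(nm,'lens c, right,left,top,bot',proj(f,[L,L+g*n,L-g*n,L+g*up,L-g*up]).round(1).tolist())
r=lambda im,x,y,W,H,k:cv2.resize(im[y:y+H,x:x+W],(W*k,H*k),interpolation=cv2.INTER_CUBIC)
c=np.zeros((600,800,3),np.uint8)
c[:520,:400]=r(w['color'],226,140,100,130,4)
c[:300,400:]=r(s0['color'],360,175,80,60,5)[:, :400]
c[300:,400:]=r(t0['color'],150,160,80,60,5)
cv2.imwrite('pics/c5.png',c)
E
```

```text
20 jack top,bot, bodyrear top,bot: [[276.5, 152.5], [276.5, 160.8], [276.6, 190.5]]
25 jack top,bot, bodyrear top,bot: [[276.5, 154.2], [276.5, 164.8], [276.6, 188.2]]
30 jack top,bot, bodyrear top,bot: [[276.5, 156.7], [276.5, 169.4], [276.6, 186.8]]
35 jack top,bot, bodyrear top,bot: [[276.5, 159.9], [276.5, 174.5], [276.5, 186.2]]
s0 lens c, right,left,top,bot [[378.5, 198.2], [371.0, 205.2], [385.7, 191.4], [373.9, 185.3], [382.9, 210.7]]
t0 lens c, right,left,top,bot [[184.4, 188.2], [192.1, 177.3], [176.6, 199.3], [187.9, 189.6], [181.1, 186.9]]
```

View pics/c5.png

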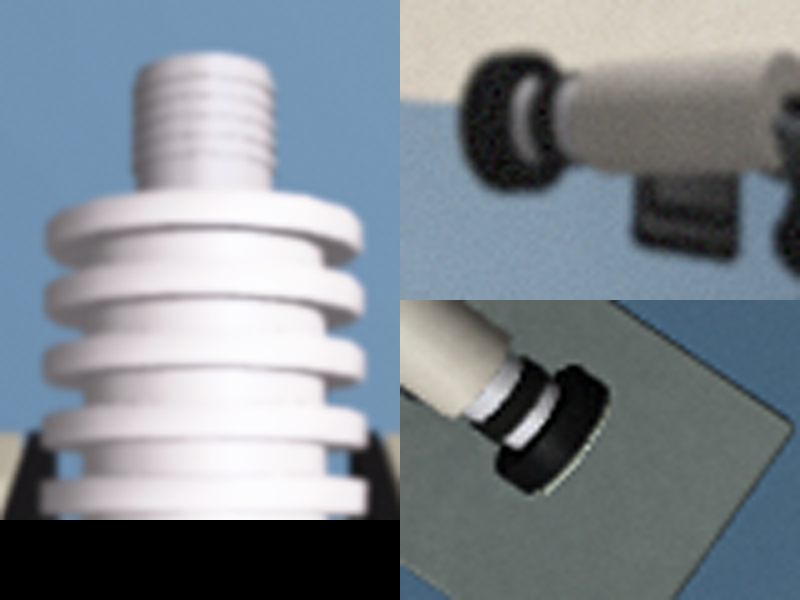

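>>> {"name": "step_arm", "arguments": {
  "rows": [
    [-0.015,-0.04,0,-0.12,0.02],
    [-0.03,-0.08,0,-0.24,0.02],
    [-0.045,-0.12,0,-0.36,0.02],
    [-0.06,-0.16,0,-0.48,0.02],
    [-0.075,-0.2,0,-0.6,0.02],
    [-0.09,-0.24,0,-0.7,0.02],
    [-0.1,-0.269,-0.01,-0.76,0.02],
    [-0.1,-0.269,-0.05,-0.76,0.02],
    [-0.1,-0.269,-0.085,-0.76,0.02],
    [-0.1,-0.269,-0.095,-0.76,0.02],
    [-0.1,-0.269,-0.099,-0.76,0.02],
    [-0.1,-0.269,-0.101,-0.76,0.02],
    [-0.1,-0.269,-0.103,-0.76,0.02],
    [-0.1,-0.269,-0.103,-0.76,0.02]
  ],
  "newtons": 30
}}

```text
t: 8.35
eef_pos: [0.4392, -0.2224, 0.0217]
ee_rot: [3.141, -0.003, -2.914]
force: [-8.5, -3.0, 3.9]
width: 0.0352
gripper_force: 30.0
```

```bash
python3 - <<'E'
from h import *
w=grab('wrist','w5');s=arm.get_state();print(s['t'],s['eef_pos'],s['force'],s['width'])
for n in('w3','w4','w5'):
    im=load(n)['color'].astype(int); print(n,im[146:200,270:283,2].mean(1).astype(int).tolist())
E
```

```text
8.4 [ 0.43925206 -0.22241121  0.02184232] [-7.42851864 -2.70407117  3.11467966] 0.035423620622351715
w3 [106, 107, 106, 106, 106, 106, 116, 149, 190, 213, 218, 217, 210, 201, 205, 214, 213, 203, 203, 212, 217, 212, 200, 202, 213, 218, 213, 202, 204, 214, 217, 210, 202, 206, 215, 218, 218, 218, 218, 220, 227, 235, 241, 243, 244, 244, 245, 243, 231, 179, 147, 192, 233, 242]
w4 [116, 116, 116, 116, 116, 117, 133, 172, 206, 218, 220, 216, 208, 207, 214, 219, 216, 209, 210, 217, 220, 217, 210, 211, 218, 220, 217, 210, 211, 218, 219, 213, 209, 213, 219, 220, 221, 220, 221, 220, 223, 232, 240, 244, 246, 247, 247, 248, 245, 217, 163, 183, 229, 242]
w5 [106, 106, 106, 107, 106, 107, 107, 116, 149, 190, 213, 218, 213, 202, 200, 210, 216, 212, 201, 203, 213, 215, 206, 203, 210, 216, 213, 201, 203, 214, 218, 212, 203, 206, 215, 218, 219, 219, 223, 231, 239, 242, 244, 245, 245, 244, 234, 187, 128, 145, 213, 240, 243, 243]
```

>>> {"name": "step_arm", "arguments": {
  "rows": [
    [0,0,-0.001,0,0.02],
    [0,0,-0.0018,0,0.02],
    [0,0,-0.0018,0,0.02]
  ]
}}

```text
t: 8.7
eef_pos: [0.4395, -0.2224, 0.0203]
ee_rot: [3.141, -0.002, -2.914]
force: [-8.0, -1.5, 4.8]
width: 0.0352
gripper_force: 30.0
```

>>> {"name": "step_arm", "arguments": {
  "rows": [
    [0,0,0,0,0.02],
    [0,0,0.01,0,0.02],
    [0,0,0.03,0,0.02],
    [0,0,0.06,0,0.02],
    [0,0,0.09,0,0.02],
    [0.015,0.04,0.105,0.1,0.02],
    [0.03,0.08,0.105,0.2,0.02],
    [0.045,0.12,0.105,0.3,0.02],
    [0.06,0.16,0.105,0.4,0.02],
    [0.075,0.2,0.105,0.5,0.02],
    [0.09,0.24,0.105,0.6,0.02],
    [0.1,0.269,0.105,0.7,0.02],
    [0.1,0.269,0.105,0.76,0.02],
    [0.1,0.269,0.105,0.76,0.02],
    [0.1,0.269,0.105,0.76,0.02]
  ],
  "newtons": 50
}}

```text
t: 10.2
eef_pos: [0.5411, 0.047, 0.125]
ee_rot: [-3.141, 0.001, -2.155]
force: [0.4, -0.9, -2.0]
width: 0.035
gripper_force: 50.0
```

```bash
python3 - <<'E'
from h import *
w=grab('wrist','w6');f=grab('scene','s6');s=arm.get_state();print(s['t'],s['eef_pos'],s['ee_rot'],s['force'],s['width'])
print(w['color'][146:200,270:283,2].mean(1).astype(int).tolist())
for p in(25,30,35):
    O,d,m,j=att(s,p,dz=.0172);n=np.cross(d,[0,0,1]);n/=np.linalg.norm(n);up=np.cross(n,d)
    print(p,proj(w,[O-.056*d+.008*up,O-.038*d+.018*up]).round(1).tolist(),proj(f,[m,O]).round(1).tolist())
E
```

```text
10.3 [0.54087618 0.04635135 0.12457365] [-3.14096761e+00  8.92514692e-04 -2.15579008e+00] [-0.52488452 -1.24596056 -2.37424807] 0.03501174378827777
[116, 116, 116, 116, 116, 116, 116, 118, 141, 183, 210, 217, 217, 211, 203, 206, 214, 213, 204, 205, 214, 216, 211, 204, 208, 215, 215, 208, 208, 215, 218, 214, 206, 208, 215, 218, 218, 219, 225, 234, 240, 243, 244, 246, 247, 245, 229, 175, 145, 180, 227, 241, 243, 243]
25 [[276.4, 152.6], [276.3, 186.6]] [[331.9, 202.6], [313.3, 201.7]]
30 [[276.4, 155.1], [276.3, 185.1]] [[331.2, 200.7], [313.3, 201.7]]
35 [[276.4, 158.4], [276.3, 184.5]] [[330.4, 198.8], [313.3, 201.7]]
```

>>> {"name": "step_arm", "arguments": {
  "rows": [
    [0.006,0.009,0.006,0,0.02],
    [0.012,0.018,0.012,0,0.02],
    [0.018,0.027,0.018,0,0.02],
    [0.023,0.036,0.024,0,0.02],
    [0.028,0.0436,0.029,0,0.02],
    [0.028,0.0436,0.029,0,0.02],
    [0.028,0.0436,0.029,0,0.02],
    [0.028,0.0436,0.029,0,0.02],
    [0.028,0.0436,0.029,0,0.02]
  ]
}}

```text
t: 11.2
eef_pos: [0.5684, 0.09, 0.1525]
ee_rot: [3.141, -0.001, -2.154]
force: [0.1, -0.2, -2.3]
width: 0.0353
gripper_force: 50.0
```

```bash
python3 - <<'E'
from h import *
w=grab('wrist','w7');f=grab('scene','s7');t=grab('top','t7');s=arm.get_state();print(s['t'],s['eef_pos'],s['ee_rot'],s['force'],s['width'])
print(w['color'][146:200,270:283,2].mean(1).astype(int).tolist())
O,d,m,j=att(s,30,dz=.0172);print(m);F=np.array([.5966,.132,.2]);L=np.array([.6301,.1825,.235])
print(proj(f,[m,F,L,O]).round(1).tolist(),proj(t,[m,F,L]).round(1).tolist())
c=np.zeros((600,800,3),np.uint8)
r=lambda im,x,y,W,H,k:cv2.resize(im[y:y+H,x:x+W],(W*k,H*k),interpolation=cv2.INTER_CUBIC)
c[:600,:480]=r(f['color'],300,130,120,150,4);c[:480,480:]=r(t['color'],140,150,80,120,4)
cv2.imwrite('pics/c7.png',c)
E
```

```text
11.35 [0.56864207 0.09008279 0.15267232] [ 3.14147772e+00 -1.88296733e-04 -2.15407601e+00] [-0.79309734 -0.93686498 -2.16717527] 0.034874185722823574
[108, 108, 108, 108, 108, 108, 107, 110, 132, 171, 197, 205, 205, 199, 190, 193, 202, 201, 191, 192, 201, 205, 199, 191, 194, 203, 202, 193, 194, 202, 206, 202, 193, 194, 203, 206, 207, 208, 214, 224, 233, 236, 237, 239, 241, 238, 216, 161, 133, 167, 215, 233, 236, 236]
[0.59630667 0.13200737 0.19887232]
[[351.8, 200.0], [351.8, 199.6], [378.5, 198.2], [332.0, 201.1]] [[208.9, 205.9], [208.8, 205.7], [184.4, 188.2]]
```

View pics/c7.png

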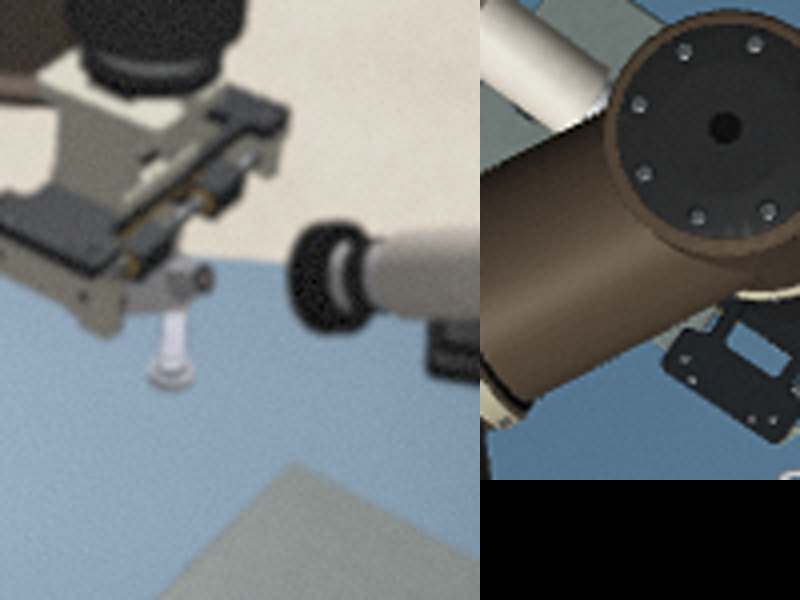

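```bash
python3 - <<'E'
from h import *
from scipy.optimize import minimize
yw=np.radians(56.5);h=np.array([np.cos(yw),np.sin(yw),0]);a=h*np.cos(np.pi/6)+[0,0,.5]
n=np.cross(a,[0,0,1]);n/=np.linalg.norm(n);up=np.cross(n,a);L0=np.array([.6301,.1825,.235])
# dark silhouette extents of the ring; scene left/top/bottom, top view right/bottom
s=load('s0')['color'].max(2).astype(int);t=load('t0')['color'].max(2).astype(int)
k=(s<75);print('scene rows x-first-dark:');
for y in range(183,217,2): print(y,np.flatnonzero(k[y,362:400])[[0,-1]]+362 if k[y,362:400].any() else None,end=' ')
f=load('s0')
ph=np.linspace(0,2*np.pi,73)[:,None]
E0=proj(f,L0+.03*(np.cos(ph)*n+np.sin(ph)*up));print('\nfront ellipse ext',E0.min(0),E0.max(0))
E1=proj(f,L0+.018*a+.03*(np.cos(ph)*n+np.sin(ph)*up));print('18mm back',E1.min(0),E1.max(0))
k=t<75;print('top');
for y in range(170,204,2): print(y,(np.flatnonzero(k[y,170:200])[[0,-1]]+170).tolist() if k[y,170:200].any() else None,end=' ')
g=load('t0');E0=proj(g,L0+.03*(np.cos(ph)*n+np.sin(ph)*up));print('\n',E0.min(0),E0.max(0));E1=proj(g,L0+.018*a+.03*(np.cos(ph)*n+np.sin(ph)*up));print(E1.min(0),E1.max(0))
E
```

```text
scene rows x-first-dark:
183 None 185 None 187 [377 389] 189 [375 391] 191 [374 391] 193 [373 390] 195 [373 390] 197 [372 390] 199 [372 390] 201 [372 390] 203 [373 391] 205 [373 392] 207 [374 394] 209 [375 391] 211 [377 390] 213 None 215 None 
front ellipse ext [369.66066174 183.7036818 ] [386.93003996 212.62305477]
18mm back [377.11424458 183.04492196] [394.31836786 212.44819038]
top
170 None 172 [173, 176] 174 [174, 187] 176 [173, 190] 178 [172, 191] 180 [171, 191] 182 [170, 190] 184 [170, 189] 186 [170, 187] 188 [170, 186] 190 [170, 185] 192 [170, 183] 194 [170, 181] 196 [172, 179] 198 [175, 176] 200 None 202 None 
 [175.98092058 177.21677495] [192.89806618 199.38862641]
[169.4719305  172.53566746] [186.42041556 194.79576217]
```

```bash
python3 -c "
from h import *
s=arm.get_state();print(s['t'],s['qd'],s['gripper_force']);print(arm.job_done())"
```

```text
11.35 [-2.50729394e-04 -3.76570874e-04  4.30602438e-03 -9.17882197e-05
 -1.51058397e-03  4.64874894e-04] 49.99924957752228
the job is handed in; nothing more can be done
None
```

I handed the job in at 11.35 s with the attenuator held steady in the air, its male face about 70 mm from the lens, tilted about 30° up and on the lens axis to within about 2 mm by the cameras; the judge returned no result.

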